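# Free the interlocked drawer unit and open its wide drawer

## Task

Open the wide drawer of the bench drawer unit all the way to its stop and leave it out. Only one drawer can be out at a time, and the wide one is locked because one of the three narrow drawers was not shut properly: feel which one gives, press it fully home past its catch so that all three are shut, and then pull the wide one. Never force a drawer that is blocked or already home, and leave the other things on the bench where they are.

Things in the scene. Friction and masses are not known exactly. Their poses are not given: they have to be found in the camera images.
- cabinet: Steel bench drawer unit, fixed, 220 mm deep (x), 386 wide (y), 86 high; things on its top up to 140, 100 mm or more behind the fronts. Origin: centre of its underside; x points into the unit (drawers come out towards -x), y to the left as one faces the fronts. Four drawers in a row: a wide one (front 127 mm) at y = +122 mm, three alike narrow ones (76 mm). Shut fronts end at x = -122.
- drawer_wide_knob (a point): Centre of the wide drawer's knob head; moves with the drawer. All four knobs are alike: round aluminium head, 26 mm diameter, 18 long, axis along the drawer's travel, on a 13 mm stem; centre 46 mm above the bench, 27 mm out from the front, flat end 9 mm further out. Travel 95 mm. Leaving its catch takes 5 to 8 N, then 2 N; if locked it gives 2 to 4 mm and stops hard.
- place_1 (a point): Fixed point of the unit: where the centre of the knob head of the left-hand (next to the wide drawer) narrow drawer lies when that drawer is shut. A drawer not properly shut stands 4 to 7 mm out, held there by a light spring; pressed with 10 to 18 N it goes over a ball catch and then stops hard at home. A shut drawer gives under 2 mm when pressed. A push or pull over 40 N is forcing.
- place_2 (a point): Fixed point of the unit: where the centre of the knob head of the middle narrow drawer lies when that drawer is shut. Catch, spring and stop as at place_1.
- place_3 (a point): Fixed point of the unit: where the centre of the knob head of the right-hand (at the end of the unit) narrow drawer lies when that drawer is shut. Catch, spring and stop as at place_1.
- driver_stand: Bystander: round steel stand, 84 mm across, with screwdrivers standing in it, 125 mm high; origin at the centre of its foot.
- loupe: Bystander: black watchmaker's eyeglass, 38 mm across, 32 mm high; origin at the centre of its foot.
- glass_tin: Bystander: flat round aluminium tin, 64 mm across, 24 mm high, on the bench in front of the unit; origin at the centre of its foot.

How it is judged:
On the way, in this order (a step that is already met when the one before it is completed fails the run):
1. the narrow drawer that stood ajar is pressed home: all three narrow drawers are shut to within 2.5 mm (x of each of drawer_a_c5, drawer_b_c5, drawer_c_c5 in the frame of cabinet above -0.1185 m), for 0.2 s.
2. the wide drawer is pulled out to its stop (x of drawer_wide_knob in the frame of cabinet below -0.237 m), for 0.2 s.
At the end, for the whole second after the job is handed in: The wide drawer stands at least 88 mm out (its stop is at 95 mm) and at rest; each of the three narrow drawers is shut to within 2.5 mm (all of step 1 and x of drawer_wide_knob in the frame of cabinet below -0.237 m and linear speed of drawer_wide below 0.01 m/s); the robot touches nothing.
It fails at once if a drawer is forced: its rail bears with more than 40 N on the interlock or on its home stop inside the unit (contact force between any of drawer_wide_c8, drawer_a_c8, drawer_b_c8, drawer_c_c8 and cabinet above 40 N).
It fails at once if a bystander is moved by more than 15 mm (distance of any of driver_stand, loupe, glass_tin from where it was at the start of the episode above 0.015 m).
It also fails if it takes over 64 s, if anything falls off the work surface, if the arm or the gripper's body presses on something with over 40 N, if the wrist force passes 120 N, or if a joint passes its speed limit or range.

## Robot

A 6-joint arm with a two-finger parallel gripper is mounted at the origin on the work surface. World frame = base frame: x ahead of the robot, y to its left, z up, the work surface at z = 0. Lengths are in m, angles in rad, forces in N, time in s.
With the tool pointing down it reaches from about 0.35 to 0.975 m from the base axis. Payload 4.9 kg.
Tool frame: the origin (TCP) lies at the very end of the fingers, on their centre line; the grasp point (between the pads) lies 19 mm behind it; z points along the fingers, y is the line along which they close (so a half turn about z gives the same grasp; the last joint's range is limited). The gripper opens to 85 mm and grips with 20 to 120 N. Pads are 22 mm wide; open, the fingers measure 114 mm over their backs; the gripper's body (76 mm by 85 mm) begins 54 mm behind the grasp point. The pads swing forward as they close: fully open they stand 13 mm farther back than shut.
Start: joints at [1.15, 0.053, 1.613, -0, 1.476, -0.119], TCP at [0.186, 0.597, 0.192] pointing down, gripper open.
Joint ranges: [-3.01, 3.01], [-1.01, 2.22], [0.06, 2.58], [-1.02, 4.17], [0.09, 2.62], [-3.14, 3.14]. Speed limits (rad/s): [2.57, 2.57, 3.14, 3.14, 3.14, 3.14].

## Interface

Orientations are given as a rotation vector (axis times angle).
In Python, from station import get_obs, get_image, finish_job gives the robot as it stands. The module is installed in compiled form; this text tells all that it offers.
- The arm moves only by the tool carry_out, never from a script. Its argument "rows" is a list of rows, each a list of 7 numbers: the turn, a rotation vector about the tool's x, y, z as a fraction of full scale, then the shift along the tool's x, y, z as a fraction of full scale, then the closure, from -1 (fully open) to 1 (shut). A call has 1 to 5 rows; each row is the pose to reach, as a shift and turn from the pose commanded when the call began, along the tool's axes at that moment, turning the shorter way round; what a row does not reach only later rows make up. Full scale, the value 1, is 300 mm for a shift and pi rad for a turn. A row lasts 1/10 s, in which the tool goes at most 50 mm and 8.59 degrees, less where a joint would pass 70% of its speed; a pose out of reach is approached as far as the arm can. A call with a number of a shift or a turn outside -1 to 1 is refused whole. A call with a gripper value outside its range is refused whole. The fingers move at their own pace and stop on an object; "force" is the grip in N (left out, the last holds). Time passes only in rows, so rows that repeat a pose let the fingers close. It gives the time, the measured TCP pose, the force, the opening and the grip force at its end, in the units of the state.
- get_obs(): the state, without advancing time (a new reading comes with each control period).
- get_image(name): name is "side" or "top"; returns a dict with "img" (384x512x3 uint8, blue, green, red), "mtx" (3x3 intrinsics, pixels), "D" ([k1, k2, p1, p2, k3] as OpenCV has them; the pictures are not rectified), "R" (3x3) and "t" (3): a world point X has camera coordinates R X + t. Camera axes: x right, y down, z forward; pixel columns grow to the right and rows downward; lengths in m; the calibration is good to about 2 mm. A picture is of the moment at which its call begins. There is no depth.
- finish_job(): hands the job in; it is judged then, once.
The state is a dict: "t": time; "q": joint angles; "dq": joint speeds; "effort": joint torques, N m; "tool_pos": TCP position; "tool_rot": TCP orientation; "contact_force": force on the tool from outside, world axes, zero at the start; "wrist_torque": the same for the moment, N m; "opening": finger opening in m; "grip_force": force on a finger pad.
Only numpy, scipy, OpenCV 4.12 (cv2) and the standard library are available. Lean on these libraries where they do the work, as an engineer would, in place of code of your own. Each camera call takes 0.05 s, during which the arm holds its last target. There are 200 camera calls.

## Working session

There is one attempt and no reset: what is moved stays moved. The work goes in short steps, Python scripts to look and compute and a tool call to move; the robot and the scene stay as the last step left them, time stands still between calls to the robot, and variables do not carry over. Pictures are saved under pics/ and viewed, at most 10 in all, crops included, and the job is handed in when it is done.

Besides the shell and the picture viewer there is one more tool, called as a command line: name --pt "numbers of a row" for each row, then --argument value for the rest. carry_out: Moves the arm, as the interface text tells. Shift numbers are shares of 300 mm and turn numbers shares of pi rad, none past 1 either way. Its arguments: {"type":"object","properties":{"rows":{"type":"array"},"force":{"type":"number"}},"required":["rows"]}

```bash
mkdir -p pics; python3 - <<'E'
from station import *
import cv2,numpy as np
for n in("side","top"):
    d=get_image(n);cv2.imwrite(f"pics/{n}0.png",d["img"]);np.savez(f"{n}0.npz",**d)
    print(n,d["mtx"].round(1).tolist(),d["D"],d["R"].round(3).tolist(),d["t"].round(3), (-d["R"].T@d["t"]).round(3))
o=get_obs();print({k:np.round(v,3).tolist() for k,v in o.items()})
E
```

```text
side [[490.5, 0.0, 258.9], [0.0, 490.5, 185.2], [0.0, 0.0, 1.0]] [0.07417855 0.         0.         0.         0.        ] [[0.777, -0.63, -0.016], [-0.483, -0.579, -0.657], [0.404, 0.518, -0.754]] [-0.432  0.376  1.056] [ 0.09  -0.601  1.036]
top [[442.8, 0.0, 253.2], [0.0, 442.8, 196.3], [0.0, 0.0, 1.0]] [-0.01456924  0.          0.          0.          0.        ] [[0.059, -0.998, -0.006], [-0.978, -0.056, -0.201], [0.2, 0.017, -0.98]] [0.019 0.607 0.871] [0.418 0.038 0.976]
{'t': 0.1, 'q': [1.15, 0.053, 1.614, 0.0, 1.476, -0.119], 'dq': [0.001, -0.0, -0.005, -0.002, -0.001, -0.002], 'effort': [-0.001, -39.49, -37.136, -0.0, 0.004, -0.0], 'tool_pos': [0.185, 0.596, 0.191], 'tool_rot': [-0.472, -3.105, 0.003], 'contact_force': [-0.453, 1.027, -0.616], 'wrist_torque': [-0.008, 0.011, -0.014], 'grip_force': 0.0, 'opening': 0.086}
```

View pics/side0.png

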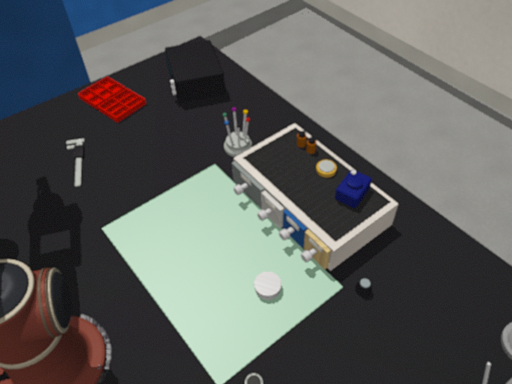

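View pics/top0.png

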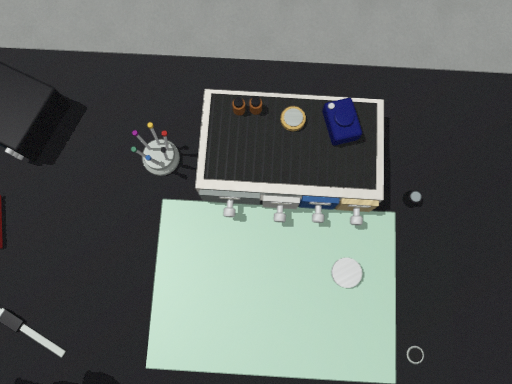

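The top view shows the unit with its knobs at about (229,208), (280,215), (318,215) and (357,217). The tin is at (347,273), the stand at (160,157) and the loupe at (415,198). The side view shows the same layout. Next I measure the knobs and the rim.

```bash
cat > h.py <<'E'
import cv2,numpy as np
def ray(d,uv):
    p=cv2.undistortPoints(np.array([[uv]],float),d["mtx"],d["D"])[0,0]
    return -d["R"].T@d["t"], d["R"].T@np.array([p[0],p[1],1])
def plane(d,uv,z):
    c,r=ray(d,uv);return c+r*(z-c[2])/r[2]
E
python3 - <<'E'
from h import *
t=dict(np.load("top0.npz"));s=dict(np.load("side0.npz"))
a=cv2.resize(t["img"][180:232,190:390],None,fx=4,fy=4,interpolation=cv2.INTER_CUBIC)
b=cv2.resize(s["img"][165:270,225:365],None,fx=3.5,fy=3.5,interpolation=cv2.INTER_CUBIC)
c=np.zeros((a.shape[0]+b.shape[0],800,3),np.uint8);c[:a.shape[0]]=a;c[a.shape[0]:,:b.shape[1]]=b
cv2.imwrite("pics/crop.png",c)
# rim: bright cream
hsv=cv2.cvtColor(t["img"],cv2.COLOR_BGR2HSV)
m=((hsv[...,2]>170)).astype(np.uint8);m[:85]=0;m[200:]=0
cs,_=cv2.findContours(m,cv2.RETR_EXTERNAL,cv2.CHAIN_APPROX_NONE);k=max(cs,key=cv2.contourArea)
print(cv2.boundingRect(k),cv2.boxPoints(cv2.minAreaRect(k)))
P=np.array([plane(t,p[0],.086)[:2] for p in k],np.float32);r=cv2.minAreaRect(P);print(r,cv2.boxPoints(r))
for n,u in(("tin",(347,272)),):print(n,plane(t,u,.024))
for n,u in(("stand",(165,160)),("loupe",(415,198))):print(n,plane(t,u,.03))
for u in((229,209),(280,216),(318,216),(357,218)):print(plane(t,u,.046))
E
```

```text
(196, 89, 188, 111) [[195.51868 187.79742]
 [201.67944  87.99255]
 [388.21558  99.50714]
 [382.0548  199.31201]]
((0.7202206254005432, -0.01934686303138733), (0.38593798875808716, 0.21989555656909943), 89.64820861816406) [[ 0.6090901  -0.21163715]
 [ 0.8289815  -0.21298729]
 [ 0.83135116  0.17294343]
 [ 0.61145973  0.17429356]]
tin [ 0.46090842 -0.1530984   0.024     ]
stand [0.68274425 0.25533971 0.03      ]
loupe [ 0.62823597 -0.29722446  0.03      ]
[0.57796808 0.10447591 0.046     ]
[ 0.5691493 -0.0047287  0.046    ]
[ 0.57378644 -0.08525889  0.046     ]
[ 0.57424082 -0.16796895  0.046     ]
```

View pics/crop.png

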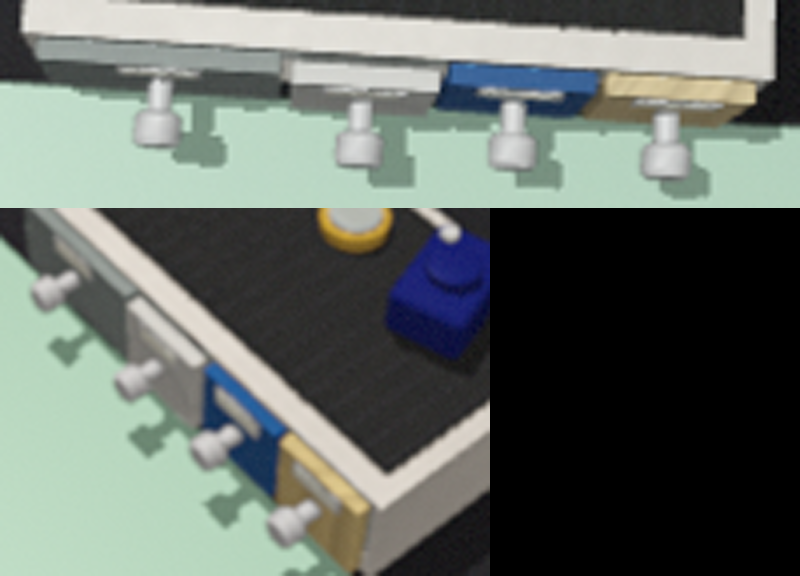

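The rim rectangle measures 386 x 220 mm, which matches the unit, so its pose is good. In the crop, the light-grey left narrow drawer (knob at crop pixel (359,145)) seems to stand out a few mm, so I'll feel that one first.

```bash
cat >> h.py <<'E'
from scipy.spatial.transform import Rotation as Ro
C=np.array([.7202,-.0193,0]);YAW=-.0061
CR=Ro.from_euler('z',YAW)
def cab(p): return C+CR.apply(p)          # cabinet -> world
def go(p_cab,flip=0):
    from station import get_obs
    o=get_obs();R0=Ro.from_rotvec(o["tool_rot"]);best=None
    for f in(0,np.pi):   # tool z down, y along cabinet y
        R=CR*Ro.from_euler('z',f)*Ro.from_euler('x',np.pi);r=(R0.inv()*R).as_rotvec()
        if best is None or np.linalg.norm(r)<np.linalg.norm(best):best=r
    print("turn",(best/np.pi).round(4),"shift",(R0.inv().apply(cab(p_cab)-o["tool_pos"])/.3).round(4))
    print("cabinet pos",CR.inv().apply(o["tool_pos"]-C).round(4),"F",CR.inv().apply(o["contact_force"]).round(1),"t",o["t"])
E
python3 -c "
from h import *
go([-.205,.016,.15])
t=dict(np.load('top0.npz'));s=dict(np.load('side0.npz'))
o=lambda p:CR.inv().apply(p-C).round(4)
for u in((39,125),(89.5,145),(128,145),(166.5,160)):print(o(plane(t,(190+u[0],180+u[1]/4),.046)))
for u in((52,291-208),(135,378-208),(210,447-208),(290,522-208)):print(o(plane(s,(225+u[0]/3.5,165+u[1]/3.5),.046)))
"
```

```text
turn [-0.0006 -0.0002 -0.0941] shift [-1.6424 -1.5769  0.1397]
cabinet pos [-0.5385  0.6122  0.1912] F [-0.5  1.  -0.6] t 0.1
[-0.1478  0.1225  0.046 ]
[-0.1517  0.0147  0.046 ]
[-0.1465 -0.0669  0.046 ]
[-0.1494 -0.1486  0.046 ]
[-0.1466  0.1207  0.046 ]
[-0.1504  0.0157  0.046 ]
[-0.1482 -0.0653  0.046 ]
[-0.1467 -0.1467  0.046 ]
```

carry_out --pt "0 0 -0.047 -0.12 -0.115 0 1" --pt "0 0 -0.094 -0.24 -0.23 0 1" --pt "0 0 -0.094 -0.36 -0.345 0 1" --pt "0 0 -0.094 -0.48 -0.46 0 1" --pt "0 0 -0.094 -0.6 -0.575 0 1" --force 40

```text
t: 0.6
tool_pos: [0.3065, 0.3768, 0.1918]
tool_rot: [-0.009, -3.141, 0.001]
contact_force: [1.4, 0.2, 0.1]
opening: 0.0122
grip_force: 0.0
```

```bash
python3 -c "
from h import *
go([-.205,.016,.15])"
```

```text
turn [-0.0002 -0.0001  0.0001] shift [-0.7032 -1.2586  0.1396]
cabinet pos [-0.4161  0.3935  0.1918] F [1.4 0.3 0.1] t 0.6
```

carry_out --pt "0 0 0 -0.08 -0.14 0.015 1" --pt "0 0 0 -0.16 -0.28 0.03 1" --pt "0 0 0 -0.24 -0.42 0.045 1" --pt "0 0 0 -0.32 -0.56 0.06 1" --pt "0 0 0 -0.4 -0.7 0.07 1"

```text
t: 1.1
tool_pos: [0.4251, 0.166, 0.1707]
tool_rot: [-0.01, -3.141, -0.0]
contact_force: [1.5, 0.6, -0.8]
opening: -0.0
grip_force: 0.0
```

```bash
python3 -c "
from h import *
go([-.205,.016,.15])"
```

```text
turn [ 0.     -0.0001 -0.0001] shift [-0.3044 -0.5582  0.0688]
cabinet pos [-0.2963  0.1835  0.1707] F [ 1.5  0.6 -0.8] t 1.1
```

carry_out --pt "0 0 0 -0.075 -0.14 0.02 1" --pt "0 0 0 -0.15 -0.28 0.04 1" --pt "0 0 0 -0.22 -0.42 0.065 1" --pt "0 0 0 -0.3 -0.55 0.065 1" --pt "0 0 0 -0.3 -0.55 0.065 1"

```text
t: 1.6
tool_pos: [0.5151, -0.0019, 0.1511]
tool_rot: [-0.019, -3.141, 0.002]
contact_force: [-0.1, 1.0, 0.9]
opening: 0.0003
grip_force: 0.0
```

```bash
python3 -c "
from h import *
go([-.195,.016,.033])"
```

```text
turn [-0.0004 -0.0002 -0.002 ] shift [-3.430e-02  2.000e-04  3.936e-01]
cabinet pos [-0.2052  0.0161  0.1511] F [-0.1  1.   0.9] t 1.6
```

carry_out --pt "0 0 0 -0.01 0 0.14 1" --pt "0 0 0 -0.02 0 0.28 1" --pt "0 0 0 -0.034 0 0.39 1" --pt "0 0 0 -0.034 0 0.39 1" --pt "0 0 0 -0.034 0 0.39 1"

```text
t: 2.1
tool_pos: [0.5235, 0.0027, 0.0347]
tool_rot: [-0.009, -3.14, -0.0]
contact_force: [-0.4, -0.4, 0.6]
opening: 0.0002
grip_force: 0.0
```

```bash
python3 -c "
from h import *
go([-.178,.016,.033])"
```

```text
turn [ 0.0001 -0.0005  0.    ] shift [-0.0629 -0.0159  0.0056]
cabinet pos [-0.1969  0.0208  0.0347] F [-0.4 -0.4  0.6] t 2.1
```

carry_out --pt "0 0 0 -0.02 -0.008 0 1" --pt "0 0 0 -0.04 -0.015 0 1" --pt "0 0 0 -0.06 -0.015 0 1" --pt "0 0 0 -0.06 -0.015 0 1" --pt "0 0 0 -0.06 -0.015 0 1"

```text
t: 2.6
tool_pos: [0.5425, -0.0024, 0.0353]
tool_rot: [0.01, 3.141, -0.0]
contact_force: [0.1, -0.0, 0.0]
opening: 0.0
grip_force: 0.0
```

```bash
python3 -c "
from h import *
go([-.17,.016,.033])"
```

```text
turn [-0.      0.0002 -0.0001] shift [-0.026   0.0007  0.0077]
cabinet pos [-0.1778  0.0158  0.0353] F [ 0.1 -0.   0. ] t 2.6
```

Now I advance slowly: 2 mm per call, watching the force.

carry_out --pt "0 0 0 -0.0035 0 0 1" --pt "0 0 0 -0.007 0 0 1" --pt "0 0 0 -0.007 0 0 1"

```text
t: 2.9
tool_pos: [0.5441, -0.0024, 0.0347]
tool_rot: [-0.01, -3.141, 0.0]
contact_force: [-0.3, 0.4, 0.4]
opening: 0.0001
grip_force: 0.0
```

carry_out --pt "0 0 0 -0.0035 0 0 1" --pt "0 0 0 -0.007 0 0 1" --pt "0 0 0 -0.007 0 0 1"

```text
t: 3.2
tool_pos: [0.5463, -0.0024, 0.0348]
tool_rot: [0.01, 3.141, -0.0]
contact_force: [0.4, 0.8, 0.2]
opening: 0.0003
grip_force: 0.0
```

carry_out --pt "0 0 0 -0.0035 0 0 1" --pt "0 0 0 -0.007 0 0 1" --pt "0 0 0 -0.007 0 0 1"

```text
t: 3.5
tool_pos: [0.5485, -0.0024, 0.0349]
tool_rot: [0.01, 3.141, -0.0]
contact_force: [0.8, -0.0, -0.5]
opening: -0.0
grip_force: 0.0
```

carry_out --pt "0 0 0 -0.0035 0 0 1" --pt "0 0 0 -0.0035 0 0 1"

```text
t: 3.7
tool_pos: [0.5495, -0.0024, 0.0348]
tool_rot: [0.01, 3.141, -0.0]
contact_force: [-0.2, 0.5, 0.6]
opening: 0.0
grip_force: 0.0
```

carry_out --pt "0 0 0 -0.0035 0 0 1" --pt "0 0 0 -0.0035 0 0 1"

```text
t: 3.9
tool_pos: [0.5505, -0.0024, 0.0348]
tool_rot: [0.01, 3.141, -0.0]
contact_force: [-0.3, 0.6, 0.2]
opening: 0.0003
grip_force: 0.0
```

carry_out --pt "0 0 0 -0.0035 0 0 1" --pt "0 0 0 -0.0035 0 0 1"

```text
t: 4.1
tool_pos: [0.5516, -0.0024, 0.0348]
tool_rot: [0.01, 3.141, -0.0]
contact_force: [-0.1, -0.8, -0.3]
opening: 0.0003
grip_force: 0.0
```

carry_out --pt "0 0 0 -0.0035 0 0 1" --pt "0 0 0 -0.0035 0 0 1"

```text
t: 4.3
tool_pos: [0.5526, -0.0024, 0.0348]
tool_rot: [0.01, 3.141, -0.0]
contact_force: [0.4, 0.4, 0.2]
opening: -0.0006
grip_force: 0.0
```

carry_out --pt "0 0 0 -0.0035 0 0 1" --pt "0 0 0 -0.0035 0 0 1"

```text
t: 4.5
tool_pos: [0.5537, -0.0025, 0.0349]
tool_rot: [0.01, 3.141, -0.0]
contact_force: [-0.2, -0.4, -0.7]
opening: 0.0002
grip_force: 0.0
```

carry_out --pt "0 0 0 -0.0035 0 0 1" --pt "0 0 0 -0.0035 0 0 1"

```text
t: 4.7
tool_pos: [0.5547, -0.0025, 0.0348]
tool_rot: [0.01, 3.142, -0.0]
contact_force: [0.8, -0.6, -0.6]
opening: -0.0
grip_force: 0.0
```

```bash
python3 - <<'E'
from station import *
import cv2,numpy as np
a=cv2.resize(get_image("top")["img"][160:240,200:380],None,fx=4,fy=4)
b=cv2.resize(get_image("side")["img"][165:265,220:360],None,fx=2.8,fy=2.8)
c=np.zeros((600,720,3),np.uint8);c[:320]=a;c[320:600,:b.shape[1]]=b[:280]
cv2.imwrite("pics/c2.png",c)
E
```

```text
(no output)
```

View pics/c2.png

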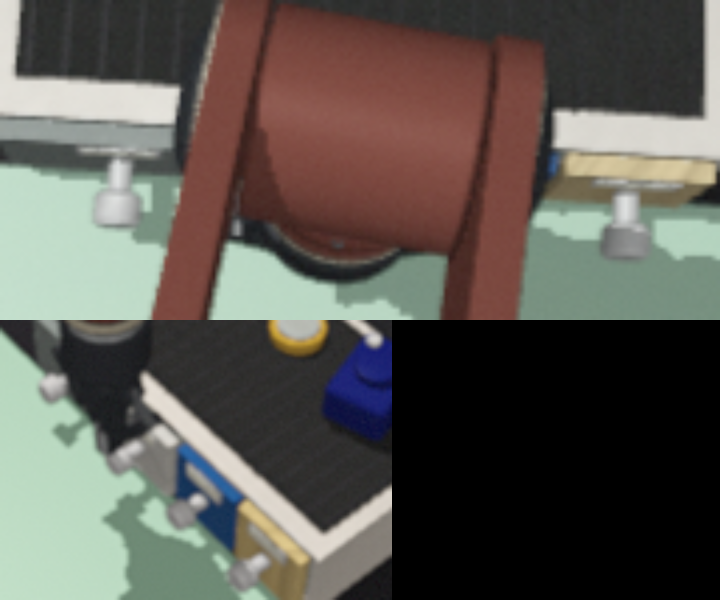

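```bash
python3 - <<'E'
from h import *
from station import get_obs
s=dict(np.load("side0.npz"))
o=get_obs();p=o["tool_pos"];print(p)
pts=np.array([p,p+[0,0,.02],p+[.02,0,0],p+[0,.02,0],cab([-.149,.016,.046]),cab([-.158,.016,.046]),cab([-.149,.016,.046])+[0,0,.013]])
print(cv2.projectPoints(pts,cv2.Rodrigues(s["R"])[0],s["t"],s["mtx"],s["D"])[0][:,0].round(1))
E
```

```text
[ 0.55463931 -0.00245401  0.03480886]
[[259.  219.2]
 [258.8 214.4]
 [265.  215.3]
 [254.1 214.5]
 [263.9 213.2]
 [261.2 215. ]
 [263.9 210.1]]
```

```bash
python3 - <<'E'
from station import *
import cv2,numpy as np
b=cv2.resize(get_image("side")["img"][175:235,225:305],None,fx=9,fy=9,interpolation=cv2.INTER_CUBIC)
b=np.clip(b.astype(float)*1.8+15,0,255).astype(np.uint8)
cv2.circle(b,((259-225)*9,(219-175)*9),5,(0,0,255),-1)
cv2.imwrite("pics/c3.png",b)
E
```

```text
(no output)
```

View pics/c3.png

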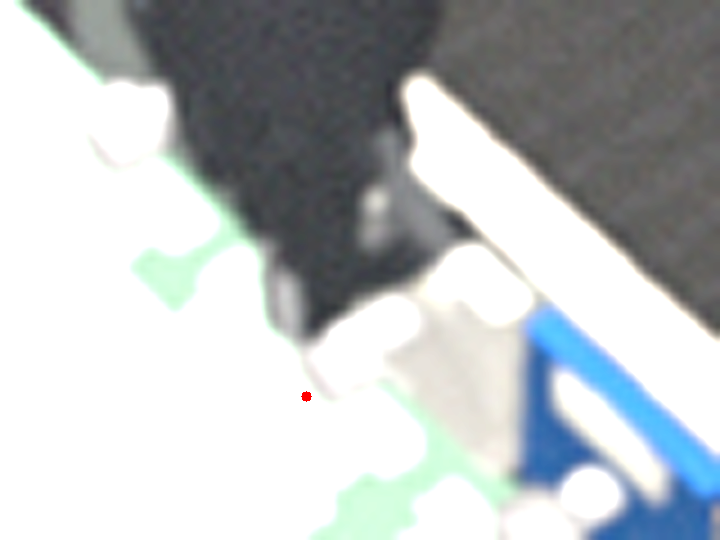

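```bash
python3 - <<'E'
from station import *
import cv2,numpy as np
f=lambda im:cv2.resize(im[190:235,240:285],None,fx=8,fy=8,interpolation=cv2.INTER_CUBIC)
b=np.hstack([f(get_image("side")["img"]),f(np.load("side0.npz")["img"])])
cv2.imwrite("pics/c4.png",b)
E
```

```text
(no output)
```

View pics/c4.png

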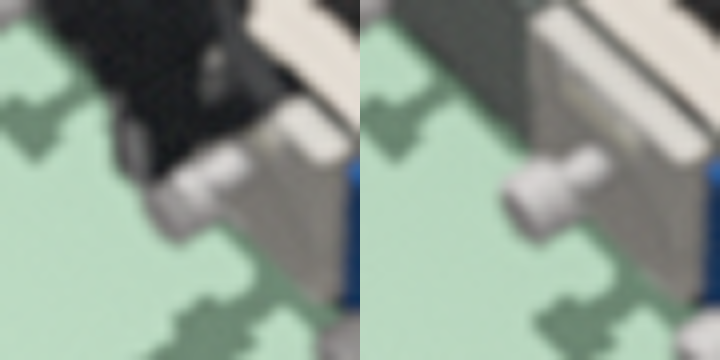

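The left crop shows the dark fingertip ending at about side pixel (259,212). The reported TCP projects to (259,219). I'll back off over the plain mat and check the tip.

carry_out --pt "0 0 0 0.05 0 0 1" --pt "0 0 0 0.1 0 0 1" --pt "0 0 0 0.15 0 0 1" --pt "0 0 0 0.15 0 0 1" --pt "0 0 0 0.15 0 0 1"

```text
t: 5.4
tool_pos: [0.51, -0.0022, 0.035]
tool_rot: [0.01, 3.141, -0.0]
contact_force: [0.9, 0.3, -0.1]
opening: -0.0003
grip_force: 0.0
```

```bash
python3 - <<'E'
from station import *
from h import *
s=get_image("side");o=get_obs();p=o["tool_pos"];print(p,o["contact_force"])
q=cv2.projectPoints(np.array([p,p+[0,0,.03]]),cv2.Rodrigues(s["R"])[0],s["t"],s["mtx"],s["D"])[0][:,0];print(q)
b=cv2.resize(s["img"][165:255,210:310],None,fx=6,fy=6,interpolation=cv2.INTER_CUBIC)
for x in q:cv2.circle(b,(int((x[0]-209.5)*6),int((x[1]-164.5)*6)),3,(0,0,255),-1)
cv2.imwrite("pics/c5.png",b)
E
```

```text
[ 0.51034423 -0.00222614  0.03514381] [-0.03113589 -0.25920934 -0.41105698]
[[245.2193051  228.10354267]
 [244.77321619 220.91916388]]
```

View pics/c5.png

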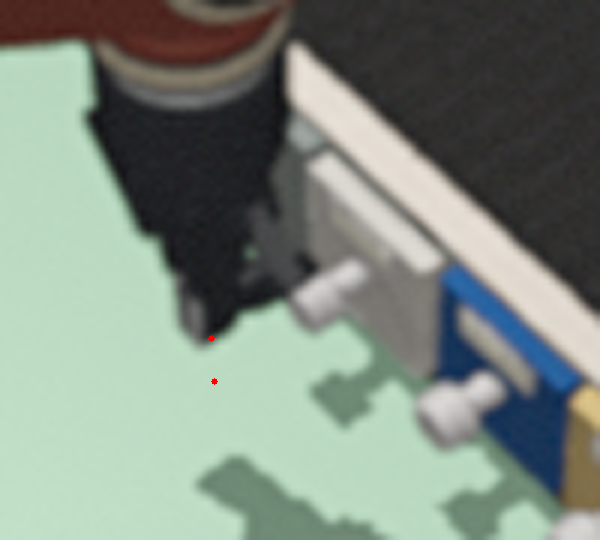

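The fingertip projects where the reported TCP plus about 30 mm in z would be. Its shadow also puts it near z = 64 mm, so the tip really passed over the knob. I'll lower it in guarded steps.

carry_out --pt "0 0 0 0 0 0.03 1" --pt "0 0 0 0 0 0.06 1" --pt "0 0 0 0 0 0.06 1"

```text
t: 5.75
tool_pos: [0.5081, -0.0019, 0.0145]
tool_rot: [-0.01, -3.138, -0.001]
contact_force: [1.3, 0.2, -0.9]
opening: -0.0
grip_force: 0.0
```

carry_out --pt "0 0 0 0 0 0.015 1" --pt "0 0 0 0 0 0.027 1" --pt "0 0 0 0 0 0.027 1"

```text
t: 6.05
tool_pos: [0.5091, -0.0021, 0.008]
tool_rot: [-0.01, -3.14, -0.0]
contact_force: [0.2, -0.1, -0.0]
opening: -0.0002
grip_force: 0.0
```

```bash
python3 - <<'E'
from station import *
from h import *
s=get_image("side");go([-.178,.016,.007])
b=cv2.resize(s["img"][165:255,210:310],None,fx=6,fy=6,interpolation=cv2.INTER_CUBIC)
cv2.imwrite("pics/c6.png",b)
E
```

```text
turn [ 0.     -0.0002 -0.0001] shift [-0.1096  0.0005  0.0046]
cabinet pos [-0.2109  0.0159  0.0084] F [-0.5  0.   0.4] t 6.1
```

View pics/c6.png

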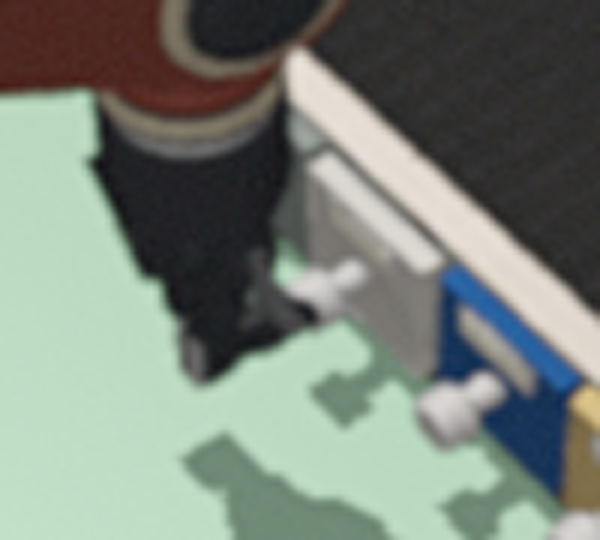

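Tip is now about 33 mm above the bench, judging by its shadow. I advance with guarded steps.

carry_out --pt "0 0 0 -0.007 0 0 1" --pt "0 0 0 -0.014 0 0 1" --pt "0 0 0 -0.02 0 0 1" --pt "0 0 0 -0.02 0 0 1"

```text
t: 6.5
tool_pos: [0.5161, -0.0023, 0.009]
tool_rot: [0.01, 3.141, -0.0]
contact_force: [0.3, 0.6, -1.0]
opening: -0.0001
grip_force: 0.0
```

carry_out --pt "0 0 0 -0.007 0 0 1" --pt "0 0 0 -0.014 0 0 1" --pt "0 0 0 -0.02 0 0 1" --pt "0 0 0 -0.02 0 0 1"

```text
t: 6.9
tool_pos: [0.5219, -0.0022, 0.0088]
tool_rot: [0.01, 3.141, -0.0]
contact_force: [-0.0, 0.1, -0.5]
opening: 0.0
grip_force: 0.0
```

carry_out --pt "0 0 0 -0.007 0 0 1" --pt "0 0 0 -0.014 0 0 1" --pt "0 0 0 -0.02 0 0 1" --pt "0 0 0 -0.02 0 0 1"

```text
t: 7.3
tool_pos: [0.5279, -0.0023, 0.0088]
tool_rot: [0.01, 3.141, -0.0]
contact_force: [0.1, 0.5, -0.7]
opening: 0.0001
grip_force: 0.0
```

carry_out --pt "0 0 0 -0.007 0 0 1" --pt "0 0 0 -0.014 0 0 1" --pt "0 0 0 -0.02 0 0 1" --pt "0 0 0 -0.02 0 0 1"

```text
t: 7.7
tool_pos: [0.5339, -0.0023, 0.0088]
tool_rot: [0.01, 3.141, -0.0]
contact_force: [-0.6, -0.5, -0.4]
opening: 0.0002
grip_force: 0.0
```

carry_out --pt "0 0 0 -0.007 0 0 1" --pt "0 0 0 -0.014 0 0 1" --pt "0 0 0 -0.02 0 0 1" --pt "0 0 0 -0.02 0 0 1"

```text
t: 8.1
tool_pos: [0.5399, -0.0024, 0.0088]
tool_rot: [0.01, 3.141, -0.0]
contact_force: [-0.2, -0.1, 0.0]
opening: 0.0001
grip_force: 0.0
```

carry_out --pt "0 0 0 -0.003 0 0 1" --pt "0 0 0 -0.006 0 0 1" --pt "0 0 0 -0.006 0 0 1"

```text
t: 8.4
tool_pos: [0.5415, -0.0024, 0.0087]
tool_rot: [-0.01, -3.142, 0.0]
contact_force: [0.2, -0.7, 0.5]
opening: 0.0001
grip_force: 0.0
```

carry_out --pt "0 0 0 -0.003 0 0 1" --pt "0 0 0 -0.006 0 0 1" --pt "0 0 0 -0.006 0 0 1"

```text
t: 8.7
tool_pos: [0.5433, -0.0024, 0.0088]
tool_rot: [0.01, 3.141, -0.0]
contact_force: [-0.7, 0.4, 0.1]
opening: -0.0
grip_force: 0.0
```

carry_out --pt "0 0 0 -0.003 0 0 1" --pt "0 0 0 -0.006 0 0 1" --pt "0 0 0 -0.006 0 0 1"

```text
t: 9.0
tool_pos: [0.5451, -0.0024, 0.0087]
tool_rot: [0.01, 3.142, -0.0]
contact_force: [-0.1, 0.1, 0.2]
opening: 0.0001
grip_force: 0.0
```

carry_out --pt "0 0 0 -0.003 0 0 1" --pt "0 0 0 -0.006 0 0 1" --pt "0 0 0 -0.006 0 0 1"

```text
t: 9.3
tool_pos: [0.5464, -0.0024, 0.0086]
tool_rot: [-0.01, -3.14, -0.0]
contact_force: [-1.3, -0.5, 1.0]
opening: -0.0
grip_force: 1.1
```

carry_out --pt "0 0 0 -0.003 0 0 1" --pt "0 0 0 -0.003 0 0 1"

```text
t: 9.5
tool_pos: [0.5471, -0.0024, 0.0086]
tool_rot: [-0.01, -3.14, -0.0]
contact_force: [-4.0, -0.5, 2.5]
opening: -0.0
grip_force: 2.1
```

carry_out --pt "0 0 0 -0.003 0 0 1" --pt "0 0 0 -0.003 0 0 1"

```text
t: 9.7
tool_pos: [0.5476, -0.0024, 0.0086]
tool_rot: [-0.01, -3.139, -0.0]
contact_force: [-6.5, -0.1, 4.9]
opening: 0.0003
grip_force: 3.1
```

carry_out --pt "0 0 0 -0.003 0 0 1" --pt "0 0 0 -0.003 0 0 1"

```text
t: 9.9
tool_pos: [0.5481, -0.0024, 0.0086]
tool_rot: [-0.01, -3.138, -0.0]
contact_force: [-6.7, 0.2, 5.5]
opening: 0.0001
grip_force: 3.8
```

carry_out --pt "0 0 0 -0.003 0 0 1" --pt "0 0 0 -0.003 0 0 1"

```text
t: 10.1
tool_pos: [0.5489, -0.0024, 0.0086]
tool_rot: [-0.01, -3.138, -0.0]
contact_force: [-7.6, 0.4, 4.9]
opening: -0.0002
grip_force: 3.7
```

carry_out --pt "0 0 0 -0.003 0 0 1" --pt "0 0 0 -0.003 0 0 1"

```text
t: 10.3
tool_pos: [0.5501, -0.0024, 0.0086]
tool_rot: [-0.01, -3.139, -0.0]
contact_force: [-5.2, -0.7, 3.9]
opening: 0.0001
grip_force: 3.0
```

carry_out --pt "0 0 0 -0.003 0 0 1" --pt "0 0 0 -0.003 0 0 1"

```text
t: 10.5
tool_pos: [0.5517, -0.0024, 0.0085]
tool_rot: [-0.01, -3.14, -0.0]
contact_force: [-4.7, -0.7, 3.6]
opening: 0.0001
grip_force: 2.3
```

carry_out --pt "0 0 0 -0.003 0 0 1" --pt "0 0 0 -0.003 0 0 1"

```text
t: 10.7
tool_pos: [0.552, -0.0024, 0.0085]
tool_rot: [-0.01, -3.139, -0.0]
contact_force: [-6.6, -0.7, 5.0]
opening: 0.0001
grip_force: 3.5
```

carry_out --pt "0 0 0 -0.003 0 0 1" --pt "0 0 0 -0.003 0 0 1"

```text
t: 10.9
tool_pos: [0.5521, -0.0024, 0.0085]
tool_rot: [-0.01, -3.137, -0.0]
contact_force: [-10.1, 0.0, 6.6]
opening: 0.0002
grip_force: 4.8
```

carry_out --pt "0 0 0 -0.003 0 0 1" --pt "0 0 0 -0.003 0 0 1"

```text
t: 11.1
tool_pos: [0.5523, -0.0024, 0.0084]
tool_rot: [-0.01, -3.135, -0.0]
contact_force: [-11.6, -0.6, 9.8]
opening: 0.0001
grip_force: 6.2
```

carry_out --pt "0 0 0 -0.003 0 0 1" --pt "0 0 0 -0.003 0 0 1"

```text
t: 11.3
tool_pos: [0.5524, -0.0024, 0.0084]
tool_rot: [-0.01, -3.133, 0.0]
contact_force: [-14.9, -0.3, 10.9]
opening: -0.0002
grip_force: 7.5
```

carry_out --pt "0 0 0 -0.003 0 0 1" --pt "0 0 0 -0.003 0 0 1"

```text
t: 11.5
tool_pos: [0.5525, -0.0024, 0.0084]
tool_rot: [-0.009, -3.131, -0.0]
contact_force: [-17.8, 0.7, 14.1]
opening: 0.0
grip_force: 8.8
```

carry_out --pt "0 0 0 -0.003 0 0 1" --pt "0 0 0 -0.003 0 0 1"

```text
t: 11.7
tool_pos: [0.5526, -0.0024, 0.0083]
tool_rot: [-0.009, -3.129, -0.0]
contact_force: [-20.5, -1.6, 15.5]
opening: 0.0002
grip_force: 10.1
```

carry_out --pt "0 0 0 -0.003 0 0 1" --pt "0 0 0 -0.003 0 0 1"

```text
t: 11.9
tool_pos: [0.5528, -0.0024, 0.0083]
tool_rot: [-0.009, -3.127, -0.0]
contact_force: [-22.5, -0.5, 17.8]
opening: -0.0004
grip_force: 11.4
```

The left drawer gave at about .546 and ran in about 6 mm. It then stopped hard and held at 22 N, above the catch's 18 N maximum, so it is home. I retreat, lift and check with the side camera.

carry_out --pt "0 0 0 0.03 0 0 1" --pt "0 0 0 0.1 0 0 1" --pt "0 0 0 0.2 0.1 -0.1 1" --pt "0 0 0 0.25 0.2 -0.2 0.5" --pt "0 0 0 0.25 0.3 -0.33 -0.2"

```text
t: 12.4
tool_pos: [0.4817, 0.0889, 0.1068]
tool_rot: [-0.012, -3.14, -0.001]
contact_force: [1.0, -0.0, -0.7]
opening: 0.0281
grip_force: 0.0
```

carry_out --pt "0 0 0 0 0.05 0 -0.2" --pt "0 0 0 0 0.05 0 -0.2"

```text
t: 12.6
tool_pos: [0.486, 0.1048, 0.1098]
tool_rot: [0.006, 3.135, 0.002]
contact_force: [-1.1, -0.8, -0.6]
opening: 0.0516
grip_force: 0.0
```

```bash
python3 - <<'E'
from station import *
from h import *
s=get_image("side");t=get_image("top");go([-.149,.1215,.09])
S0=np.load("side0.npz");T0=np.load("top0.npz")
f=lambda im,k:cv2.resize(im,None,fx=k,fy=k,interpolation=cv2.INTER_CUBIC)
c=np.zeros((570,800,3),np.uint8)
a=f(s["img"][165:270,225:365],2.8);b=f(S0["img"][165:270,225:365],2.8)
c[:a.shape[0],:a.shape[1]]=a;c[:b.shape[0],400:400+b.shape[1]]=b
a=f(t["img"][180:232,190:390],4)
c[300:508,:800]=a
cv2.imwrite("pics/c7.png",c)
E
```

```text
turn [-0.0001  0.0001  0.0001] shift [-0.2924  0.0022  0.0575]
cabinet pos [-0.2367  0.1208  0.1072] F [ 0.2 -0.5  0.4] t 12.7
```

View pics/c7.png

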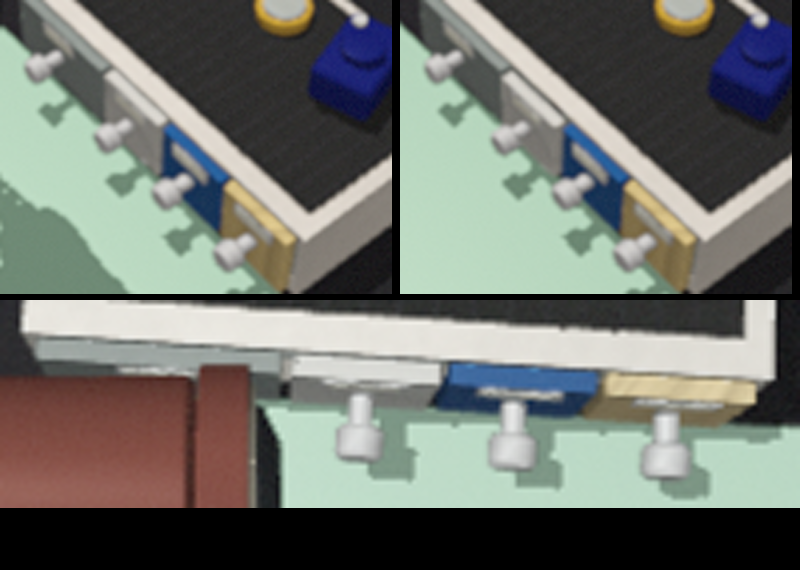

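In the top crop, the left knob's end has moved up from row 168 to row 160, in line with the other two (170, 180). All three narrow drawers are shut, so I go for the wide knob.

carry_out --pt "0 0 0 -0.1 0 0 -0.2" --pt "0 0 0 -0.2 0 0.03 -0.2" --pt "0 0 0 -0.292 0 0.05 -0.2" --pt "0 0 0 -0.292 0 0.05 -0.2" --pt "0 0 0 -0.292 0 0.05 -0.2"

```text
t: 13.2
tool_pos: [0.571, 0.1014, 0.0908]
tool_rot: [-0.012, -3.138, 0.0]
contact_force: [-0.6, -1.3, -0.5]
opening: 0.0512
grip_force: 0.0
```

```bash
python3 -c "
from h import *
go([-.149,.1215,0])"
```

```text
turn [-0.0001 -0.0011 -0.0006] shift [-0.0043  0.0059  0.3027]
cabinet pos [-0.15    0.1198  0.0908] F [-0.6 -1.3 -0.5] t 13.2
```

carry_out --pt "0 0 0 0 0.004 0.07 -0.2" --pt "0 0 0 0 0.005 0.13 -0.2" --pt "0 0 0 0 0.005 0.18 -0.2" --pt "0 0 0 0 0.005 0.2 -0.2" --pt "0 0 0 0 0.005 0.2 -0.2"

```text
t: 13.7
tool_pos: [0.5706, 0.1037, 0.0316]
tool_rot: [-0.01, -3.139, 0.0]
contact_force: [0.3, -1.2, -0.0]
opening: 0.0512
grip_force: 0.0
```

carry_out --pt "0 0 0 0 0 0.02 -0.2" --pt "0 0 0 0 0 0.04 -0.2" --pt "0 0 0 0 0 0.06 -0.2" --pt "0 0 0 0 0 0.06 -0.2"

```text
t: 14.1
tool_pos: [0.571, 0.1039, 0.0137]
tool_rot: [-0.01, -3.14, 0.0]
contact_force: [-0.5, -0.2, -0.2]
opening: 0.0513
grip_force: 0.0
```

carry_out --pt "0 0 0 0 0 0.015 -0.2" --pt "0 0 0 0 0 0.03 -0.2" --pt "0 0 0 0 0 0.035 -0.2" --pt "0 0 0 0 0 0.035 -0.2"

```text
t: 14.5
tool_pos: [0.5715, 0.1039, 0.0037]
tool_rot: [-0.01, -3.141, 0.0]
contact_force: [0.6, -0.5, -0.3]
opening: 0.0514
grip_force: 0.0
```

carry_out --pt "0 0 0 0 0 0.01 -0.2" --pt "0 0 0 0 0 0.01 0.2" --pt "0 0 0 0 0 0.01 1" --pt "0 0 0 0 0 0.01 1" --pt "0 0 0 0 0 0.01 1" --force 50

```text
t: 15.0
tool_pos: [0.5718, 0.105, 0.0015]
tool_rot: [0.01, 3.142, 0.003]
contact_force: [-1.6, 5.0, 2.3]
opening: 0.0233
grip_force: 49.1
```

carry_out --pt "0 0 0 0 0 0 1" --pt "0 0 0 0 0 0 1"

```text
t: 15.2
tool_pos: [0.5718, 0.105, 0.0015]
tool_rot: [0.01, 3.142, 0.003]
contact_force: [-1.2, 5.9, 2.4]
opening: 0.0233
grip_force: 49.1
```

carry_out --pt "0 0 0 0.003 0.006 0 1" --pt "0 0 0 0.007 0.006 0 1" --pt "0 0 0 0.007 0.006 0 1"

```text
t: 15.5
tool_pos: [0.5701, 0.105, 0.0015]
tool_rot: [0.01, 3.141, -0.002]
contact_force: [0.3, -1.7, 1.0]
opening: 0.0234
grip_force: 49.4
```

carry_out --pt "0 0 0 0.003 0 0 1" --pt "0 0 0 0.007 0 0 1" --pt "0 0 0 0.007 0 0 1"

```text
t: 15.8
tool_pos: [0.5678, 0.1051, 0.0015]
tool_rot: [0.01, 3.141, -0.002]
contact_force: [-0.0, -4.5, 2.4]
opening: 0.0232
grip_force: 49.5
```

carry_out --pt "0 0 0 0.003 0 0 1" --pt "0 0 0 0.007 0 0 1" --pt "0 0 0 0.007 0 0 1"

```text
t: 16.1
tool_pos: [0.5656, 0.1051, 0.0015]
tool_rot: [0.01, 3.141, -0.002]
contact_force: [1.8, -5.8, 3.0]
opening: 0.0234
grip_force: 49.5
```

carry_out --pt "0 0 0 0.015 -0.004 0 1" --pt "0 0 0 0.03 -0.004 0 1" --pt "0 0 0 0.045 -0.004 0 1" --pt "0 0 0 0.06 -0.004 0 1" --pt "0 0 0 0.06 -0.004 0 1"

```text
t: 16.6
tool_pos: [0.5462, 0.1052, 0.0014]
tool_rot: [-0.01, -3.14, -0.001]
contact_force: [-2.0, 0.9, 5.9]
opening: 0.0232
grip_force: 50.5
```

carry_out --pt "0 0 0 0.02 0 0 1" --pt "0 0 0 0.04 0 0 1" --pt "0 0 0 0.06 0 0 1" --pt "0 0 0 0.08 0 0 1" --pt "0 0 0 0.08 0 0 1"

```text
t: 17.1
tool_pos: [0.5219, 0.1053, 0.0014]
tool_rot: [-0.01, -3.139, -0.001]
contact_force: [-2.0, 2.4, 7.6]
opening: 0.0234
grip_force: 50.9
```

```bash
python3 - <<'E'
from station import *
from h import *
s=get_image("side");go([-.239,.1215,0])
b=cv2.resize(s["img"][140:275,190:370],None,fx=4,fy=4,interpolation=cv2.INTER_CUBIC)
cv2.imwrite("pics/c8.png",b)
E
```

```text
turn [ 0.0002 -0.0008 -0.0001] shift [ 0.1333 -0.0063  0.0052]
cabinet pos [-0.199   0.1234  0.0015] F [-2.3  2.8  7.2] t 17.15
```

View pics/c8.png

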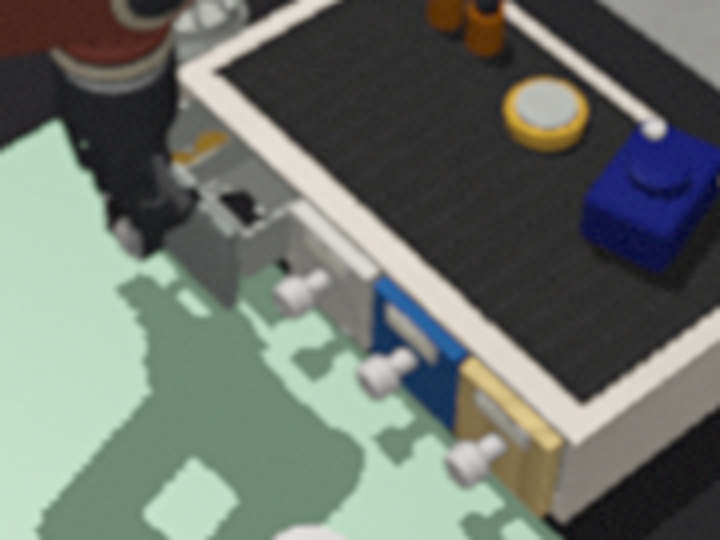

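The picture shows the wide drawer about 50 mm out, still held by the knob, with the three narrow drawers shut and level. I pull on to the stop.

carry_out --pt "0 0 0 0.03 0 -0.004 1" --pt "0 0 0 0.06 0 -0.004 1" --pt "0 0 0 0.09 0 -0.004 1" --pt "0 0 0 0.12 0 -0.004 1" --pt "0 0 0 0.12 0 -0.004 1"

```text
t: 17.65
tool_pos: [0.4843, 0.1055, 0.0015]
tool_rot: [-0.01, -3.137, -0.001]
contact_force: [-1.9, 4.4, 0.9]
opening: 0.0238
grip_force: 52.0
```

carry_out --pt "0 0 0 0.005 0 0 1" --pt "0 0 0 0.01 0 0 1" --pt "0 0 0 0.015 0 0 1" --pt "0 0 0 0.02 0 0 1" --pt "0 0 0 0.02 0 0 1"

```text
t: 18.15
tool_pos: [0.4805, 0.1055, 0.0016]
tool_rot: [-0.01, -3.14, -0.001]
contact_force: [1.0, 5.0, -2.8]
opening: 0.0234
grip_force: 51.7
```

carry_out --pt "0 0 0 0.003 0 0 1" --pt "0 0 0 0.006 0 0 1" --pt "0 0 0 0.006 0 0 1"

```text
t: 18.45
tool_pos: [0.4789, 0.1055, 0.0016]
tool_rot: [-0.011, -3.14, -0.001]
contact_force: [1.0, 5.6, -2.8]
opening: 0.0232
grip_force: 51.7
```

carry_out --pt "0 0 0 0.003 0 0 1" --pt "0 0 0 0.006 0 0 1" --pt "0 0 0 0.006 0 0 1"

```text
t: 18.75
tool_pos: [0.4772, 0.1055, 0.0015]
tool_rot: [-0.011, -3.141, -0.001]
contact_force: [1.7, 6.7, -3.0]
opening: 0.0226
grip_force: 51.6
```

carry_out --pt "0 0 0 0.003 -0.005 0 1" --pt "0 0 0 0.006 -0.005 0 1" --pt "0 0 0 0.006 -0.005 0 1"

```text
t: 19.05
tool_pos: [0.4774, 0.1056, 0.0016]
tool_rot: [0.012, 3.137, 0.007]
contact_force: [8.9, 11.2, -10.4]
opening: 0.0234
grip_force: 51.0
```

carry_out --pt "0 0 0 0.003 0 0 1" --pt "0 0 0 0.006 0 0 1" --pt "0 0 0 0.006 0 0 1"

```text
t: 19.35
tool_pos: [0.4775, 0.1056, 0.0017]
tool_rot: [0.012, 3.132, 0.007]
contact_force: [16.8, 11.8, -17.0]
opening: 0.0232
grip_force: 50.4
```

carry_out --pt "0 0 0 0.003 0 0 1" --pt "0 0 0 0.006 0 0 1" --pt "0 0 0 0.006 0 0 1"

```text
t: 19.65
tool_pos: [0.4777, 0.1056, 0.0018]
tool_rot: [0.012, 3.127, 0.008]
contact_force: [23.3, 12.2, -23.5]
opening: 0.0234
grip_force: 50.4
```

At the stop. I relax the pull, open the gripper and lift.

carry_out --pt "0 0 0 -0.01 0.006 0 1" --pt "0 0 0 -0.018 0.012 0 1" --pt "0 0 0 -0.018 0.012 0 1"

```text
t: 19.95
tool_pos: [0.4773, 0.1055, 0.0016]
tool_rot: [-0.009, -3.14, 0.006]
contact_force: [2.2, -5.9, -4.2]
opening: 0.0235
grip_force: 52.2
```

carry_out --pt "0 0 0 0 0 0 0.2" --pt "0 0 0 0 0 0 -0.3" --pt "0 0 0 0 0 0 -0.3" --pt "0 0 0 0 0 0 -0.3" --pt "0 0 0 0 0 0 -0.3"

```text
t: 20.45
tool_pos: [0.478, 0.1073, 0.0026]
tool_rot: [0.01, 3.141, 0.0]
contact_force: [-0.8, 1.1, -0.2]
opening: 0.0554
grip_force: 0.0
```

carry_out --pt "0 0 0 0 0 -0.05 -0.3" --pt "0 0 0 0 0 -0.12 -0.3" --pt "0 0 0 0 0 -0.2 -0.3" --pt "0 0 0 0.1 0 -0.3 -0.3" --pt "0 0 0 0.2 0.05 -0.4 -0.3"

```text
t: 20.95
tool_pos: [0.4173, 0.122, 0.1232]
tool_rot: [-0.014, -3.14, 0.001]
contact_force: [-0.1, 1.2, 0.3]
opening: 0.0558
grip_force: 0.0
```

carry_out --pt "0 0 0 0.15 0.15 -0.1 -0.3" --pt "0 0 0 0.3 0.3 -0.1 -0.3" --pt "0 0 0 0.3 0.45 -0.1 -0.3" --pt "0 0 0 0.3 0.45 -0.1 -0.3"

```text
t: 21.35
tool_pos: [0.3274, 0.261, 0.1536]
tool_rot: [0.005, 3.139, 0.004]
contact_force: [0.5, -0.7, -0.3]
opening: 0.0558
grip_force: 0.0
```

```bash
python3 - <<'E'
from station import *
from h import *
t=get_image("top");s=get_image("side");go([0,0,0])
# knob prediction & pixel check: drawer knob at x=-.244 in both views
for n,d,o in(("top",t,np.load("top0.npz")),("side",s,np.load("side0.npz"))):
    q=cv2.projectPoints(np.array([cab([-.244,.1215,.046])]),cv2.Rodrigues(d["R"])[0],d["t"],d["mtx"],d["D"])[0].ravel();u,v=q.round().astype(int)
    print(n,q.round(1));print(cv2.cvtColor(d["img"],cv2.COLOR_BGR2HSV)[v-14:v+15:2,u,1])
    df=np.abs(d["img"].astype(int)-o["img"]).max(2)
    for nm,p,z in(("tin",(.461,-.153),.024),("stand",(.683,.255),.03),("loupe",(.628,-.297),.03)):
        a,b=cv2.projectPoints(np.array([[*p,z]]),cv2.Rodrigues(d["R"])[0],d["t"],d["mtx"],d["D"])[0].ravel().round().astype(int)
        print(nm,(df[b-12:b+13,a-12:a+13]>50).sum())
E
```

```text
turn [0.0003 0.0002 0.0014] shift [-1.309  -0.9305  0.51  ]
cabinet pos [-0.3941  0.2772  0.153 ] F [ 0.4  0.4 -0.7] t 21.45
top [226.  256.6]
[ 6  3  2  1  2  3  3  2  1 23 32 32 32 30 31]
tin 0
stand 0
loupe 0
side [209.6 206.7]
[10 13 16 10  5  4  6  6  9 16 36 36 35 36 42]
tin 0
stand 0
loupe 0
```

```bash
python3 -c "
from station import *
print(finish_job())"
```

```text
the job is handed in; nothing more can be done
None
```

The left-hand narrow drawer was the one ajar: I pressed it home, pulled the wide drawer out to its stop and left it out, and handed the job in at about 21 s with the bystanders unmoved and the arm clear (the hand-in gave no verdict).

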